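# Find the choke with the loose core, then bed a sound one on the cooling comb

### The arm

A 7-joint arm with a two-finger parallel gripper is mounted at the origin on the work surface; the furniture and walls round the work are solid. World frame = base frame: x ahead of the robot, y to its left, z up, the work surface at z = 0. Lengths are in mm, angles in rad, forces in N, time in s.
With the tool pointing down it reaches from about 425 to 1025 mm from the base axis. Payload 9.4 kg.
Tool frame: the origin (TCP) lies between the finger pads; the fingertips stand env.tcp_to_tips ahead of it and the grasp point (between the pads) lies 5 mm behind it (env.tcp_to_tips is the distance from the TCP to the fingertips, in mm); x points along the fingers, y is the direction in which the jaws open and shut, and the axes are right-handed (so a half turn about x gives the same grasp; the last joint's range is limited). The gripper opens to 85 mm and grips with 20 to 120 N. Pads are 22 mm wide; open, the fingers measure 114 mm over their backs; the gripper's body (76 mm by 85 mm) begins 54 mm behind the grasp point. The pads swing forward as they close: fully open they stand 13 mm farther back than shut.
Start: joints at [1.254, 0.599, -0.003, 1.599, 0.002, 0.943, -0.08], TCP at [172.185, -704.256, 245.275] pointing down, gripper open.
Joint ranges: [-2.57, 2.57], [-0.35, 1.97], [-1.29, 1.29], [0.11, 2.56], [-1.05, 4.19], [0.11, 1.86], [-2.63, 2.63]. Speed limits (rad/s): [2.22, 2.22, 3.01, 3.01, 3.14, 3.14, 3.14].

### API

Orientations are given as a 3x3 rotation matrix whose columns are the frame's x, y, z axes.
In Python, from cell import env, grab_frame gives the robot as it stands.
- The arm moves only by the tool play_rows, never from a script. Its argument "motion" is a list that holds one entry, the list of rows, each a list of 7 numbers: the shift along the tool's x, y, z in m, then the turn, a rotation vector about the tool's x, y, z in degrees, then the closure, from -1 (fully open) to 1 (shut). In form: [[[dx, dy, dz, ax, ay, az, fingers], ...]]. A call has 1 to 20 rows; each row is the pose to reach, as a shift and turn from the pose commanded when the call began, along the tool's axes at that moment; what a row does not reach only later rows make up. A row lasts 1/8 s, in which the tool goes at most 62.5 mm and 10.7 degrees, less where a joint would pass 70% of its speed; a pose out of reach is approached as far as the arm can. A call with a gripper value outside its range is refused whole. The fingers move at their own pace and stop on an object; the grip force is fixed at half the most. Time passes only in rows, so rows that repeat a pose let the fingers close. It gives the time, the measured TCP pose, the force and the opening at its end, in the units of the state.
- env.sense(): the state, without advancing time (a new reading comes with each control period).
- grab_frame(name): name is "scene" or "top" or "wrist"; returns a dict with "color" (400x640x3 uint8, red, green, blue), "depth" (400x640 float32, mm along the optical axis (not along the pixel's ray), 0 where there is no reading), "fx", "fy", "cx", "cy" (pixels), "D" ([k1, k2, p1, p2, k3] as OpenCV has them; the pictures are not rectified), "R" (3x3) and "t" (3): a world point X has camera coordinates R X + t; the wrist camera has in their place "T_tool_cam" (4x4, takes a point from camera to tool coordinates, whose origin is the TCP and whose axes are the tool frame's). Camera axes: x right, y down, z forward; pixel columns grow to the right and rows downward; lengths in mm; the calibration is good to about 2 mm. A picture is of the moment at which its call begins: read the wrist's pose just before it.
- env.job_done(): hands the job in, once; it reports no verdict.
The state is a dict: "t": time; "qpos": joint angles; "qd": joint speeds; "tau": joint torques, N m; "position": TCP position; "orientation": TCP orientation; "wrist_force": force on the tool from outside, world axes, zero at the start; "wrist_torque": the same for the moment, N m; "gripper_width": finger opening in mm.
Only numpy, scipy, OpenCV 4.12 (cv2) and the standard library are available. Lean on these libraries where they do the work, as an engineer would, in place of code of your own. Each camera call takes 0.05 s, during which the arm holds its last target.

### The job

One of these three closed, finned chokes has a core that has come loose inside: pick them up and tilt them lengthwise, one way and the other, until you have felt which one shifts, and stand that one upright in the scrap tray. Bed one of the two sound ones on the cooling comb, fully down, with every fin of the comb between two of its fins, squarely; the other sound one stays as the spare, standing on its fins on the bench. Set the chokes down, do not drop them, and leave the tools and hardware lying about where they are.

Things in the scene. Friction and masses are not known exactly. Their poses are not given: they have to be found in the camera images.
- choke_a: choke, one of three alike: plain cast-aluminium case 150 long (x) x 56 wide (y) x 65 mm high, 0.35 to 0.95 kg, each its own weight, brass stud sticking out 16 mm at each end; end for end the same. Flat sides to grip, 56 mm across y, z = 20 to 65 mm; below are cross fins (see choke_b). Origin: centre of the underside, at the fin tips. Balance off centre by some mm in all; inside: see choke_c
- choke_b: choke, same as choke_a outside, same origin and axes. Each choke stands on ten cross fins 4 thick (x), 54 wide (y), 21 mm high, at 15 mm pitch from x = -67.5 to +67.5 mm: nine gaps of 11 mm, open below and at the sides. Any of the three, drawn at random, may be the loose one
- choke_c: choke, same as choke_a. In the bad one the hollow, 142 mm along x, holds a loose 0.21 kg slug, 36 mm across (loose_core in the rules; never shown): on tilting lengthwise it slides to the low end (starts by 15 degrees, over in 0.5 s at 30) and stays there when level. Tilted one way, then the other, the level moment about y shifts by 0.2 N m; no shift in a sound one
- comb: fixed cooling comb, x lengthwise: steel foot 215 x 78 x 4 mm, on it an aluminium plate 150 x 62 mm (upper face z = 10 mm: chokes' fin tips rest here) with nine cross fins 5 thick (x), 58 wide (y), tops at z = 28 mm, narrowed to 3 thick in the top 4 mm, 15 mm pitch from x = -60 to +60 mm: 3 mm play each side in a choke's gaps. Origin: centre of the foot's underside
- tray: fixed scrap tray, dark sheet steel, open above: 230 (x) x 120 (y) mm outside, rolled rim with its top at 29 mm, walls and floor 2 mm, wire handles sticking out 17 mm at its x ends. Origin: centre of its underside, on the bench; inner floor 226 x 116 mm at z = 2 mm
- tape_measure: bystander: yellow tape measure, 34 x 92 x 65 mm, loose; origin at its underside
- chisel: bystander: cold chisel, 180 mm long (its y), 18 mm high, loose; origin at its underside
- bolt: bystander: M16 bolt standing on its head, 61 mm high, loose; origin at its underside
- nut: bystander: M24 nut, 41 mm across, 19 mm high, loose; origin at its underside
- small_nut: bystander: M20 nut, 34 mm across, 16 mm high, loose; origin at its underside
Not all that is in view belongs to the job. Leave any blue look-alike of the comb alone.

How it is judged (in metres and radians):
On the way:
1. a choke is held up clear of the bench and tilted by more than 15 degrees to feel for a loose core (((angle between choke_a's own z axis and vertical above 0.26 rad and height (world z) of choke_a above 0.03 m and contact force between the fingers and choke_a above 1 N) or (angle between choke_b's own z axis and vertical above 0.26 rad and height (world z) of choke_b above 0.03 m and contact force between the fingers and choke_b above 1 N) or (angle between choke_c's own z axis and vertical above 0.26 rad and height (world z) of choke_c above 0.03 m and contact force between the fingers and choke_c above 1 N))), for 0.2 s.
At the end, for the whole second after the job is handed in: Loose choke upright on the tray floor, centred within 60 x 45 mm. A sound one fully down on the comb (within 3.5 mm), every comb fin in a gap: within 6 mm along, 12 mm across, 6 degrees parallel, 3 upright. The other sound one upright on the bench. All at rest, released (x of loose_core in the frame of tray between -0.125 and 0.125 m and y of loose_core in the frame of tray between -0.065 and 0.065 m and z of loose_core in the frame of tray below 0.06 m and ((x of choke_a in the frame of tray between -0.06 and 0.06 m and y of choke_a in the frame of tray between -0.045 and 0.045 m and z of choke_a in the frame of tray below 0.01 m and angle between each of choke_a, choke_c's own z axis and vertical below 0.1 rad and linear speed of each of choke_a, choke_b, choke_c below 0.02 m/s and angular speed of each of choke_a, choke_b, choke_c below 0.1 rad/s and x of choke_b in the frame of comb between -0.006 and 0.006 m and y of choke_b in the frame of comb between -0.012 and 0.012 m and z of choke_b in the frame of comb below 0.0135 m and angle between choke_b's own z axis and vertical below 0.06 rad and angle between the x axis of choke_b and the x axis of comb, either way round below 0.1 rad and height (world z) of choke_c between -0.008 and 0.008 m and (x of choke_c in the frame of tray above 0.12 m or x of choke_c in the frame of tray below -0.12 m or y of choke_c in the frame of tray above 0.065 m or y of choke_c in the frame of tray below -0.065 m)) or (x of choke_a in the frame of tray between -0.06 and 0.06 m and y of choke_a in the frame of tray between -0.045 and 0.045 m and z of choke_a in the frame of tray below 0.01 m and angle between each of choke_a, choke_b's own z axis and vertical below 0.1 rad and linear speed of each of choke_a, choke_c, choke_b below 0.02 m/s and angular speed of each of choke_a, choke_c, choke_b below 0.1 rad/s and x of choke_c in the frame of comb between -0.006 and 0.006 m and y of choke_c in the frame of comb between -0.012 and 0.012 m and z of choke_c in the frame of comb below 0.0135 m and angle between choke_c's own z axis and vertical below 0.06 rad and angle between the x axis of choke_c and the x axis of comb, either way round below 0.1 rad and height (world z) of choke_b between -0.008 and 0.008 m and (x of choke_b in the frame of tray above 0.12 m or x of choke_b in the frame of tray below -0.12 m or y of choke_b in the frame of tray above 0.065 m or y of choke_b in the frame of tray below -0.065 m)) or (x of choke_b in the frame of tray between -0.06 and 0.06 m and y of choke_b in the frame of tray between -0.045 and 0.045 m and z of choke_b in the frame of tray below 0.01 m and angle between each of choke_b, choke_c's own z axis and vertical below 0.1 rad and linear speed of each of choke_b, choke_a, choke_c below 0.02 m/s and angular speed of each of choke_b, choke_a, choke_c below 0.1 rad/s and x of choke_a in the frame of comb between -0.006 and 0.006 m and y of choke_a in the frame of comb between -0.012 and 0.012 m and z of choke_a in the frame of comb below 0.0135 m and angle between choke_a's own z axis and vertical below 0.06 rad and angle between the x axis of choke_a and the x axis of comb, either way round below 0.1 rad and height (world z) of choke_c between -0.008 and 0.008 m and (x of choke_c in the frame of tray above 0.12 m or x of choke_c in the frame of tray below -0.12 m or y of choke_c in the frame of tray above 0.065 m or y of choke_c in the frame of tray below -0.065 m)) or (x of choke_b in the frame of tray between -0.06 and 0.06 m and y of choke_b in the frame of tray between -0.045 and 0.045 m and z of choke_b in the frame of tray below 0.01 m and angle between each of choke_b, choke_a's own z axis and vertical below 0.1 rad and linear speed of each of choke_b, choke_c, choke_a below 0.02 m/s and angular speed of each of choke_b, choke_c, choke_a below 0.1 rad/s and x of choke_c in the frame of comb between -0.006 and 0.006 m and y of choke_c in the frame of comb between -0.012 and 0.012 m and z of choke_c in the frame of comb below 0.0135 m and angle between choke_c's own z axis and vertical below 0.06 rad and angle between the x axis of choke_c and the x axis of comb, either way round below 0.1 rad and height (world z) of choke_a between -0.008 and 0.008 m and (x of choke_a in the frame of tray above 0.12 m or x of choke_a in the frame of tray below -0.12 m or y of choke_a in the frame of tray above 0.065 m or y of choke_a in the frame of tray below -0.065 m)) or (x of choke_c in the frame of tray between -0.06 and 0.06 m and y of choke_c in the frame of tray between -0.045 and 0.045 m and z of choke_c in the frame of tray below 0.01 m and angle between each of choke_c, choke_b's own z axis and vertical below 0.1 rad and linear speed of each of choke_c, choke_a, choke_b below 0.02 m/s and angular speed of each of choke_c, choke_a, choke_b below 0.1 rad/s and x of choke_a in the frame of comb between -0.006 and 0.006 m and y of choke_a in the frame of comb between -0.012 and 0.012 m and z of choke_a in the frame of comb below 0.0135 m and angle between choke_a's own z axis and vertical below 0.06 rad and angle between the x axis of choke_a and the x axis of comb, either way round below 0.1 rad and height (world z) of choke_b between -0.008 and 0.008 m and (x of choke_b in the frame of tray above 0.12 m or x of choke_b in the frame of tray below -0.12 m or y of choke_b in the frame of tray above 0.065 m or y of choke_b in the frame of tray below -0.065 m)) or (x of choke_c in the frame of tray between -0.06 and 0.06 m and y of choke_c in the frame of tray between -0.045 and 0.045 m and z of choke_c in the frame of tray below 0.01 m and angle between each of choke_c, choke_a's own z axis and vertical below 0.1 rad and linear speed of each of choke_c, choke_b, choke_a below 0.02 m/s and angular speed of each of choke_c, choke_b, choke_a below 0.1 rad/s and x of choke_b in the frame of comb between -0.006 and 0.006 m and y of choke_b in the frame of comb between -0.012 and 0.012 m and z of choke_b in the frame of comb below 0.0135 m and angle between choke_b's own z axis and vertical below 0.06 rad and angle between the x axis of choke_b and the x axis of comb, either way round below 0.1 rad and height (world z) of choke_a between -0.008 and 0.008 m and (x of choke_a in the frame of tray above 0.12 m or x of choke_a in the frame of tray below -0.12 m or y of choke_a in the frame of tray above 0.065 m or y of choke_a in the frame of tray below -0.065 m)))); the robot touches nothing.
It fails at once if a choke is dropped (it falls free from more than about 30 mm: over 0.75 m/s with no finger on it) ((linear speed of choke_a above 0.75 m/s and contact force between the fingers and choke_a below 0.05 N) or (linear speed of choke_b above 0.75 m/s and contact force between the fingers and choke_b below 0.05 N) or (linear speed of choke_c above 0.75 m/s and contact force between the fingers and choke_c below 0.05 N)).
It fails at once if a loose bystander is displaced by more than 25 mm (distance of any of tape_measure, chisel, bolt, nut, small_nut from where it was at the start of the episode above 0.025 m).
It also fails if it takes over 72 s, if anything falls off the work surface, if the arm or the gripper's body presses on something with over 40 N, if the wrist force passes 120 N, or if a joint passes its speed limit or range.

## Working session

There is one attempt and no reset: what is moved stays moved. The work goes in short steps, Python scripts to look and compute and a tool call to move; the robot and the scene stay as the last step left them, time stands still between calls to the robot, and variables do not carry over. Pictures are saved under pics/ and viewed, and the job is handed in when it is done.

Besides the shell and the picture viewer there is one more tool, called after "Call:" in YAML: its name, and indented under it one key for each argument. play_rows: Moves the arm, as the interface text tells. Its arguments: {"type":"object","properties":{"motion":{"type":"array","items":{"type":"array","items":{"type":"array","items":{"type":"number"}}}}},"required":["motion"]}

```bash
ls; mkdir -p pics; python3 - <<'E'
from cell import env, grab_frame
import cv2,numpy as np
s=env.sense()
for k,v in s.items(): print(k,np.round(v,3).tolist())
print(env.tcp_to_tips)
for n in ["scene","top","wrist"]:
    f=grab_frame(n)
    cv2.imwrite(f"pics/{n}0.png",f["color"][:,:,::-1]); np.savez(f"pics/{n}0.npz",**f)
    print(n,f["fx"],f["cx"],f["cy"],f["D"],f.get("R"),f.get("t"),f.get("T_tool_cam"))
E
```

```text
pics
t 0.0
qpos [1.254, 0.6, -0.003, 1.6, 0.002, 0.943, -0.08]
qd [-0.0, 0.002, 0.0, 0.001, -0.001, 0.0, -0.002]
tau [0.001, -77.646, 1.565, -25.801, 0.012, 0.009, 0.0]
position [172.112, -703.834, 244.426]
orientation [[-0.0, 0.238, -0.971], [0.001, -0.971, -0.238], [-1.0, -0.002, 0.0]]
wrist_force [-0.346, 0.557, 0.269]
wrist_torque [0.033, 0.012, -0.026]
gripper_width 85.494
14.0
scene 500.92009351954493 321.67970373603725 202.23945985128609 [-0.07898327  0.          0.          0.          0.        ] [[-0.90310617 -0.42926258 -0.01152789]
 [-0.3244518   0.69969337 -0.63652196]
 [ 0.28130105 -0.57110667 -0.77117242]] [ 510.23981612  153.43805626 1606.29660631] None
top 365.99978883032793 315.40701811986645 199.44442183729547 [-0.0286029  0.         0.         0.         0.       ] [[ 0.05146544 -0.99866467 -0.00449327]
 [-0.97675614 -0.04939792 -0.20858399]
 [ 0.2080835   0.0151237  -0.97799414]] [  60.83509926  542.58298847 1076.58507693] None
wrist 359.60310353064125 321.9494805966306 202.48781644967875 [-0.01422799  0.          0.          0.          0.        ] None None [[-1.54324045e-04 -3.17563493e-01  9.48236998e-01 -1.28976809e+02]
 [ 9.99999610e-01 -8.73132085e-04 -1.29662616e-04  5.79879388e-01]
 [ 8.69112260e-04  9.48236608e-01  3.17563504e-01 -8.15537958e+01]
 [ 0.00000000e+00  0.00000000e+00  0.00000000e+00  1.00000000e+00]]
```

View pics/top0.png

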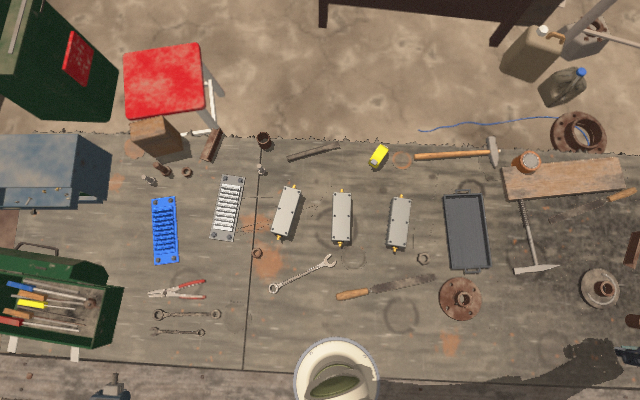

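View pics/scene0.png

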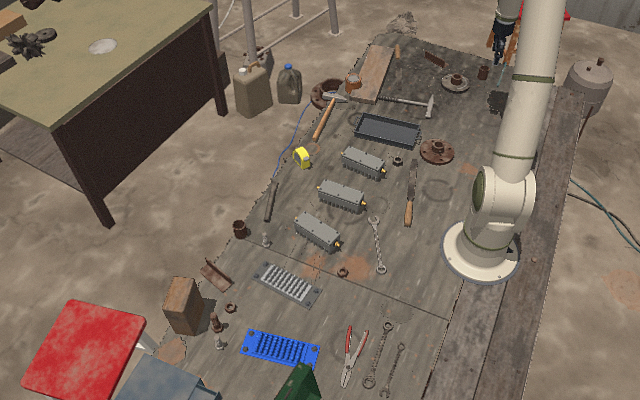

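View pics/wrist0.png

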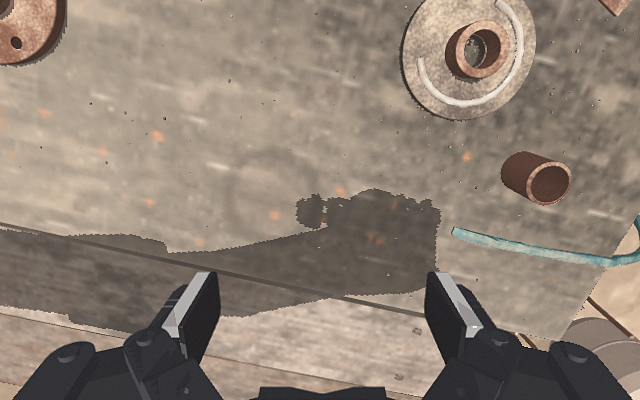

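The top view shows three chokes at about (287,211), (342,217) and (398,222), and the dark tray at (467,231). The grey comb is at (227,208). The blue thing at (165,230) is the look-alike to leave alone. Next I'll measure from the depth and colour data.

```bash
cat > h.py <<'E'
from cell import env, grab_frame
import cv2,numpy as np
def world(f):
    K=np.array([[f["fx"],0,f["cx"]],[0,f["fy"],f["cy"]],[0,0,1.]])
    h,w=f["depth"].shape
    uv=np.stack(np.meshgrid(np.arange(w),np.arange(h)),-1).reshape(-1,1,2).astype(float)
    n=cv2.undistortPoints(uv,K,np.array(f["D"])).reshape(h,w,2)
    d=f["depth"][...,None]
    P=np.concatenate([n*d,d],-1)
    if "R" in f and f["R"] is not None and f["R"].shape==(3,3):
        return (P-f["t"])@f["R"]          # R^T (P-t)
    s=f["_s"]; T=f["T_tool_cam"]
    Pt=P@T[:3,:3].T+T[:3,3]
    return Pt@np.array(s["orientation"]).T+np.array(s["position"])
def grab(n):
    s=env.sense(); f=grab_frame(n); f["_s"]=s
    return f
def ray_plane(f,uv,z):
    K=np.array([[f["fx"],0,f["cx"]],[0,f["fy"],f["cy"]],[0,0,1.]])
    n=cv2.undistortPoints(np.array(uv,float).reshape(-1,1,2),K,np.array(f["D"])).reshape(-1,2)
    r=np.c_[n,np.ones(len(n))]
    if "T_tool_cam" in f:
        R=np.array(f["_s"]["orientation"]); T=f["T_tool_cam"]
        d=(r@T[:3,:3].T)@R.T; o=R@T[:3,3]+np.array(f["_s"]["position"])
    else:
        d=r@f["R"]; o=-f["R"].T@f["t"]
    return o+d*((z-o[2])/d[:,2])[:,None]
E
python3 - <<'E'
from h import *
f=dict(np.load("pics/top0.npz"))
W=world(f)
z=W[...,2]
bench=(z>-30)&(z<30)&(W[...,0]>350)&(W[...,0]<800)&(abs(W[...,1])<600)
print("bench z",np.median(z[bench]))
for n,(u,v) in dict(A=(287,211),B=(342,217),C=(398,222)).items():
    win=np.zeros(z.shape,bool); win[v-45:v+45,u-26:u+26]=1
    m=win&(z>58)&(z<72)
    ys,xs=np.nonzero(m); 
    r=cv2.minAreaRect(W[m][:,:2].astype(np.float32))
    uv=np.c_[xs,ys].astype(float); 
    print(n,m.sum(),"z",np.median(z[m]),r, W[m].mean(0))
# comb / tray
for n,(u,v,a,b,lo,hi) in dict(comb=(227,208,22,38,14,60),tray=(467,231,32,48,15,45),tape=(378,157,14,14,30,90),bolt=(262,169,9,10,20,80)).items():
    win=np.zeros(z.shape,bool); win[v-b:v+b,u-a:u+a]=1
    m=win&(z>lo)&(z<hi)
    print(n,m.sum(),np.median(z[m]),cv2.minAreaRect(W[m][:,:2].astype(np.float32)),W[m].mean(0))
c=f["color"][120:320,130:530]; cv2.imwrite("pics/topcrop.png",cv2.resize(c[:,:,::-1],None,fx=2,fy=2,interpolation=cv2.INTER_CUBIC))
E
```

```text
bench z 0.138081138289265
A 876 z 65.25987597447087 ((536.9741821289062, 187.36050415039062), (230.1446075439453, 109.36749267578125), 12.466971397399902) [498.06358734 178.43871861  65.20375912]
B 889 z 65.10770074769255 ((490.8790588378906, 7.634767532348633), (149.27293395996094, 55.23638916015625), 1.5813822746276855) [489.44344868   7.58261829  65.05498969]
C 903 z 64.95829857353442 ((483.124267578125, -170.5433807373047), (56.18109130859375, 150.74900817871094), 83.32258605957031) [ 481.64260939 -169.82736833   64.91208766]
comb 379 25.364170978000995 ((502.76708984375, 373.45416259765625), (61.03633117675781, 163.2683563232422), 86.68917083740234) [510.53003951 373.15839528  23.94981529]
tray 614 27.365660867110606 ((463.95465087890625, -392.3372802734375), (279.0115661621094, 129.72071838378906), 5.071794033050537) [ 472.62012715 -397.18202791   26.35014008]
tape 235 60.50998540765892 ((698.6773681640625, -107.75579071044922), (34.046546936035156, 79.30393981933594), 58.344810485839844) [ 693.49631676 -104.71587426   58.74716495]
bolt 40 57.62139145848572 ((636.7755737304688, 272.7361145019531), (16.098665237426758, 14.584851264953613), 46.04575729370117) [635.45453821 270.95484837  50.60682865]
```

View pics/topcrop.png

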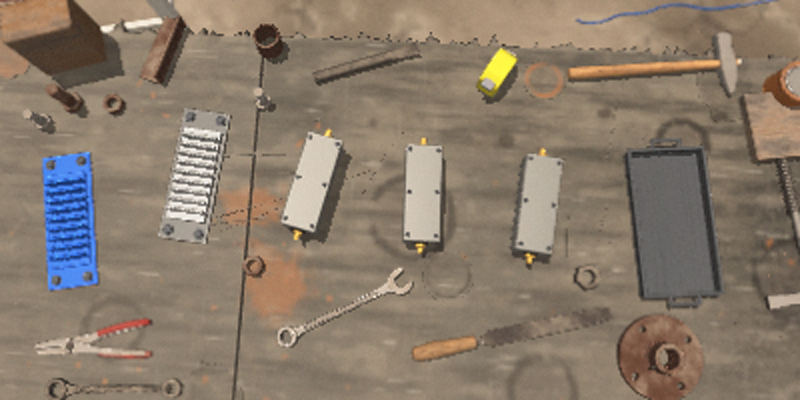

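```bash
python3 - <<'E'
from h import *
f=dict(np.load("pics/top0.npz"))
W=world(f); z=W[...,2]
def comp(u,v,lo,hi,close=1):
    m=((z>lo)&(z<hi)).astype(np.uint8)
    if close>1: m=cv2.morphologyEx(m,cv2.MORPH_CLOSE,np.ones((close,close)))
    n,l,st,c=cv2.connectedComponentsWithStats(m,connectivity=4)
    k=l[v,u]
    if k==0: print("miss");return None
    return (l==k)&(z>lo)&(z<hi)
for n,(u,v,lo,hi,cl) in dict(A=(287,211,60,70,1),B=(342,217,60,70,1),C=(398,222,60,70,1),comb=(227,208,14,60,5)).items():
    m=comp(u,v,lo,hi,cl)
    if n!="comb": m=cv2.morphologyEx(m.astype(np.uint8),cv2.MORPH_OPEN,np.ones((5,5)))>0
    p=W[m][:,:2]; r=cv2.minAreaRect(p.astype(np.float32))
    d=p-p.mean(0); ev,V=np.linalg.eigh(d.T@d); a=np.degrees(np.arctan2(V[1,1],V[0,1]))
    print(n,m.sum(),np.round(np.median(z[m]),1),np.round(r[0],1),np.round(r[1],1),round(r[2],2),"mean",np.round(p.mean(0),1),"pca ang",round((a+90)%180-90,2))
# tray: dark floor, cast rim rows
win=np.zeros(z.shape,bool); win[185:280,430:505]=1
m=win&(z>18)&(z<40)&(W[...,1]<-300)
m=m&(f["color"].max(-1)<110)
p=W[m][:,:2]; print(cv2.minAreaRect(p.astype(np.float32)))
# floor of tray
hsv=f["color"].max(-1)
print(f["color"][231,467],z[231,467])
fl=(win&(abs(z-2)<5)&(hsv<95)).astype(np.uint8); fl=cv2.morphologyEx(fl,cv2.MORPH_OPEN,np.ones((5,5)))
n,l,st,c=cv2.connectedComponentsWithStats(fl); fl=l==l[231,467]
print(fl.sum(),cv2.minAreaRect(W[fl][:,:2].astype(np.float32)),W[fl].mean(0))
E
```

```text
A 798 65.3 [499.7 178.5] [ 56.2 150.1] 76.8 mean [499.8 177.3] pca ang -13.91
B 834 65.1 [490.9   7.5] [149.2  55. ] 1.61 mean [491.2   6.7] pca ang 1.57
C 787 65.1 [ 483.5 -170. ] [ 56.  149.9] 83.8 mean [ 477.7 -169.2] pca ang -7.66
comb 378 25.4 [510.2 373. ] [ 61.  148.3] 86.69 mean [510.8 373.1] pca ang -5.33
((471.6119079589844, -391.5094909667969), (263.682373046875, 129.7354278564453), 5.256600379943848)
[103 100  98] 3.2128313810691287
256000 ((841.396484375, 16.4273681640625), (2253.542724609375, 3796.71044921875), 2.882331609725952) [ 708.57449497   56.04270447 -196.35483204]
```

```bash
cat >> h.py <<'E'
from scipy.spatial.transform import Rotation as Rn
def target_R(ax):  # ax: choke/comb long axis angle deg; tool down, tool z ~ -axis
    a=np.radians(ax); z=np.array([-np.cos(a),-np.sin(a),0]); x=np.array([0,0,-1.]); y=np.cross(z,x)
    return np.c_[x,y,z]
def rel(p,ax,cmdR=None):
    s=env.sense(); R=np.array(s["orientation"]) if cmdR is None else cmdR
    d=R.T@(np.array(p)-np.array(s["position"])); rv=Rn.from_matrix(R.T@target_R(ax)).as_rotvec(degrees=True)
    print("shift m",np.round(d/1000,4),"rot deg",np.round(rv,2)); 
def st():
    s=env.sense()
    R=np.array(s["orientation"]); zz=-R[:,2]
    print("t",round(s["t"],2),"pos",np.round(s["position"],1),"axis",round(np.degrees(np.arctan2(zz[1],zz[0])),2),"tiltx",np.round(R[:,0],4),"F",np.round(s["wrist_force"],2),"M",np.round(s["wrist_torque"],3),"w",round(s["gripper_width"],1),"q",np.round(s["qpos"],2))
    return s
E
python3 - <<'E'
from h import *
st(); rel([483.5,-170,230],-6.2)
E
```

```text
t 0.15 pos [ 172.1 -703.9  244.6] axis 13.74 tiltx [-4.0e-04  1.1e-03 -1.0e+00] F [-0.71  0.35 -0.64] M [-0.041  0.025  0.012] w 85.6 q [ 1.25  0.6  -0.    1.6   0.    0.94 -0.08]
shift m [ 0.0151 -0.4447 -0.4293] rot deg [19.94  0.02  0.06]
```

Call:
play_rows:
  motion:
    - [[0.015, -0.445, -0.429, 20, 0, 0, -1], [0.015, -0.445, -0.429, 20, 0, 0, -1], [0.015, -0.445, -0.429, 20, 0, 0, -1], [0.015, -0.445, -0.429, 20, 0, 0, -1], [0.015, -0.445, -0.429, 20, 0, 0, -1], [0.015, -0.445, -0.429, 20, 0, 0, -1], [0.015, -0.445, -0.429, 20, 0, 0, -1], [0.015, -0.445, -0.429, 20, 0, 0, -1], [0.015, -0.445, -0.429, 20, 0, 0, -1], [0.015, -0.445, -0.429, 20, 0, 0, -1], [0.015, -0.445, -0.429, 20, 0, 0, -1], [0.015, -0.445, -0.429, 20, 0, 0, -1], [0.015, -0.445, -0.429, 20, 0, 0, -1]]

```text
t: 1.78
position: [482.4, -171.4, 230.3]
orientation: [[-0.0, -0.111, -0.994], [-0.0, -0.994, 0.111], [-1.0, 0.0, 0.0]]
wrist_force: [-0.0, 0.3, -0.1]
gripper_width: 85.0
```

```bash
python3 - <<'E'
from h import *
st()
f=grab("wrist"); cv2.imwrite("pics/w1.png",f["color"][:,:,::-1])
W=world(f); z=W[...,2]
m=((z>60)&(z<70)).astype(np.uint8); m=cv2.morphologyEx(m,cv2.MORPH_OPEN,np.ones((9,9)))
n,l,s,c=cv2.connectedComponentsWithStats(m)
for k in range(1,n):
    if s[k,4]>800:
        p=W[l==k][:,:2]; print(s[k],c[k],cv2.minAreaRect(p.astype(np.float32)),np.median(z[l==k]))
E
```

```text
t 1.77 pos [ 482.4 -171.4  230.3] axis -6.39 tiltx [-4.e-04 -4.e-04 -1.e+00] F [-0.01  0.33 -0.13] M [ 0.024  0.01  -0.013] w 85.0 q [ 0.2   0.37  0.04  2.1  -0.02  0.68 -1.42]
[  285    92    70   171 11043] [319.6327085  174.81291316] ((482.20355224609375, -170.00033569335938), (56.13408660888672, 149.71829223632812), 83.4698486328125) 65.37087938583002
[   58   107   109   168 10339] [113.79117903 188.5153303 ] ((490.0777893066406, 7.016035079956055), (149.34808349609375, 56.5572624206543), 0.4928814470767975) 65.33835213914273
```

View pics/w1.png

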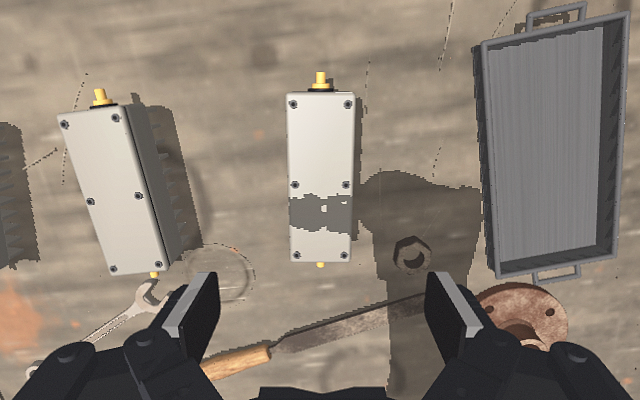

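```bash
python3 - <<'E'
from h import *
f=grab("wrist")
print("nut",ray_plane(f,[[412,253]],19))
print("tray rim corners",ray_plane(f,[[481,43],[628,12],[611,260],[497,277]],29))
rel([482.2,-170,44],-6.5)
E
```

```text
nut [[ 384.23567142 -256.04111319   19.        ]]
tray rim corners [[ 580.19418311 -318.81779339   29.        ]
 [ 591.35381738 -441.06143687   29.        ]
 [ 357.7064692  -458.9411974    29.        ]
 [ 351.45690678 -341.50447544   29.        ]]
shift m [ 0.1863 -0.0014  0.0006] rot deg [ 0.1   0.   -0.02]
```

Call:
play_rows:
  motion:
    - [[0.06, -0.001, 0.0005, 0, 0, 0, -1], [0.12, -0.001, 0.0005, 0, 0, 0, -1], [0.16, -0.001, 0.0005, 0, 0, 0, -1], [0.186, -0.001, 0.0005, 0, 0, 0, -1], [0.186, -0.001, 0.0005, 0, 0, 0, -1], [0.186, -0.001, 0.0005, 0, 0, 0, 1], [0.186, -0.001, 0.0005, 0, 0, 0, 1], [0.186, -0.001, 0.0005, 0, 0, 0, 1], [0.186, -0.001, 0.0005, 0, 0, 0, 1], [0.186, -0.001, 0.0005, 0, 0, 0, 1], [0.186, -0.001, 0.0005, 0, 0, 0, 1]]

```text
t: 3.25
position: [483.4, -169.6, 45.8]
orientation: [[0.002, -0.11, -0.994], [-0.001, -0.994, 0.11], [-1.0, 0.001, -0.002]]
wrist_force: [-0.7, -2.0, 7.8]
gripper_width: 55.2
```

```bash
python3 - <<'E'
from h import *
st()
E
```

```text
t 3.25 pos [ 483.4 -169.6   45.8] axis -6.29 tiltx [ 2.3e-03 -9.0e-04 -1.0e+00] F [-0.71 -2.03  7.8 ] M [-0.044  0.271  0.004] w 55.2 q [ 0.22  0.68  0.01  2.23 -0.04  0.23 -1.42]
```

Call:
play_rows:
  motion:
    - [[-0.01, 0, 0, 0, 0, 0, 1], [-0.04, 0, 0, 0, 0, 0, 1], [-0.09, 0, -0.02, 0, 0, 0, 1], [-0.14, 0, -0.06, 0, 0, 0, 1], [-0.18, 0, -0.1, 0, 0, 0, 1], [-0.19, 0, -0.12, 0, 0, 0, 1], [-0.19, 0, -0.12, 0, 10, 0, 1], [-0.19, 0, -0.12, 0, 20, 0, 1], [-0.19, 0, -0.12, 0, 30, 0, 1], [-0.19, 0, -0.12, 0, 32, 0, 1], [-0.19, 0, -0.12, 0, 32, 0, 1], [-0.19, 0, -0.12, 0, 32, 0, 1], [-0.19, 0, -0.12, 0, 32, 0, 1], [-0.19, 0, -0.12, 0, 32, 0, 1]]

```text
t: 5.0
position: [606.8, -184.7, 248.7]
orientation: [[0.506, -0.108, -0.856], [-0.048, -0.994, 0.097], [-0.861, -0.008, -0.508]]
wrist_force: [0.4, -0.1, -8.7]
gripper_width: 55.3
```

```bash
python3 - <<'E'
from h import *
st()
E
```

```text
t 5.0 pos [ 606.8 -184.7  248.7] axis -6.49 tiltx [ 0.5056 -0.0479 -0.8614] F [ 0.37 -0.06 -8.7 ] M [0.125 1.327 0.072] w 55.3 q [ 0.21  0.37  0.04  2.19 -1.05  0.11 -0.42]
```

Call:
play_rows:
  motion:
    - [[0, 0, 0, 0, -10, 0, 1], [0, 0, 0, 0, -20, 0, 1], [0, 0, 0, 0, -30, 0, 1], [0, 0, 0, 0, -32, 0, 1], [0, 0, 0, 0, -32, 0, 1], [0, 0, 0, 0, -32, 0, 1], [0, 0, 0, 0, -32, 0, 1]]

```text
t: 5.88
position: [605.8, -185.9, 248.9]
orientation: [[-0.023, -0.108, -0.994], [0.009, -0.994, 0.108], [-1.0, -0.006, 0.024]]
wrist_force: [0.4, -0.9, -9.3]
gripper_width: 55.2
```

```bash
python3 - <<'E'
from h import *
st()
E
```

```text
t 5.88 pos [ 605.8 -185.9  248.9] axis -6.21 tiltx [-0.0229  0.009  -0.9997] F [ 0.38 -0.85 -9.32] M [-0.064 -0.288 -0.042] w 55.2 q [-0.27  0.6   0.77  1.83 -0.51  0.95 -0.95]
```

Call:
play_rows:
  motion:
    - [[0, 0, 0, 0, -10, 0, 1], [0, 0, 0, 0, -20, 0, 1], [0, 0, 0, 0, -30, 0, 1], [0, 0, 0, 0, -32, 0, 1], [0, 0, 0, 0, -32, 0, 1], [0, 0, 0, 0, -32, 0, 1], [0, 0, 0, 0, -32, 0, 1], [0, 0, 0, 0, -32, 0, 1], [0, 0, 0, 0, -20, 0, 1], [0, 0, 0, 0, -10, 0, 1], [0, 0, 0, 0, 0, 0, 1], [0, 0, 0, 0, 0, 0, 1], [0, 0, 0, 0, 0, 0, 1], [0, 0, 0, 0, 0, 0, 1]]

```text
t: 7.62
position: [607.8, -185.1, 248.2]
orientation: [[-0.027, -0.105, -0.994], [0.008, -0.995, 0.104], [-1.0, -0.005, 0.027]]
wrist_force: [-0.0, 0.7, -8.5]
gripper_width: 55.1
```

```bash
python3 - <<'E'
from h import *
st()
E
```

```text
t 7.62 pos [ 607.8 -185.1  248.2] axis -5.99 tiltx [-0.0268  0.0076 -0.9996] F [-0.01  0.65 -8.54] M [-0.039 -0.111 -0.028] w 55.1 q [-0.27  0.6   0.77  1.82 -0.5   0.95 -0.95]
```

```bash
cat >> h.py <<'E'
def avg(n=6):
    L=[]
    for i in range(n):
        grab_frame("top"); s=env.sense(); R=np.array(s["orientation"]); L.append(R.T@np.array(s["wrist_torque"]))
    L=np.array(L); print("tool M mean",np.round(L.mean(0),3),"std",np.round(L.std(0),3),"My",np.round(L[:,1],3))
E
python3 - <<'E'
from h import *
avg(); st()
f=grab("wrist"); cv2.imwrite("pics/w2.png",f["color"][:,:,::-1])
E
```

```text
tool M mean [0.005 0.078 0.   ] std [0.026 0.028 0.028] My [0.069 0.059 0.108 0.102 0.031 0.101]
t 7.92 pos [ 607.1 -185.5  248.3] axis -6.07 tiltx [-0.0259  0.0074 -0.9996] F [ 0.17 -0.28 -8.13] M [-0.026 -0.098 -0.004] w 55.0 q [-0.27  0.6   0.77  1.83 -0.5   0.95 -0.95]
```

Call:
play_rows:
  motion:
    - [[0, 0, 0, 0, 10, 0, 1], [0, 0, 0, 0, 20, 0, 1], [0, 0, 0, 0, 30, 0, 1], [0, 0, 0, 0, 30, 0, 1], [0, 0, 0, 0, 30, 0, 1], [0, 0, 0, 0, 30, 0, 1], [0, 0, 0, 0, 30, 0, 1], [0, 0, 0, 0, 20, 0, 1], [0, 0, 0, 0, 10, 0, 1], [0, 0, 0, 0, 0, 0, 1], [0, 0, 0, 0, 0, 0, 1], [0, 0, 0, 0, 0, 0, 1], [0, 0, 0, 0, 0, 0, 1]]

```text
t: 9.6
position: [606.8, -185.2, 248.6]
orientation: [[-0.024, -0.106, -0.994], [0.007, -0.994, 0.106], [-1.0, -0.005, 0.025]]
wrist_force: [-1.3, 1.1, -8.1]
gripper_width: 55.1
```

```bash
python3 - <<'E'
from h import *
avg(); st()
E
```

```text
tool M mean [-0.014  0.259  0.018] std [0.024 0.034 0.016] My [0.213 0.307 0.274 0.272 0.213 0.272]
t 9.9 pos [ 606.7 -185.6  249.1] axis -6.11 tiltx [-0.024   0.0081 -0.9997] F [-0.65  0.3  -9.13] M [-0.031 -0.271 -0.013] w 54.9 q [-0.28  0.6   0.78  1.83 -0.51  0.95 -0.95]
```

View pics/w2.png

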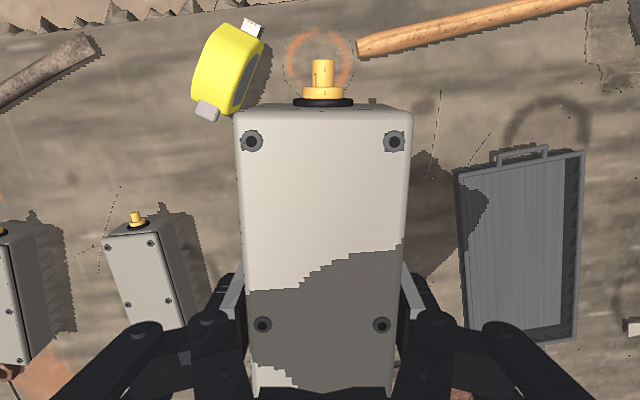

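C is the loose one. Its level moment went 0.29 → 0.08 → 0.26 N m, and the shift reversed with the tilt. It goes to the tray.

```bash
python3 - <<'E'
from h import *
rel([470,-390,130],5.0)
f=grab("top"); 
W=world(f)
E
```

```text
shift m [0.1207 0.2184 0.1112] rot deg [-11.11   1.38   0.45]
```

Call:
play_rows:
  motion:
    - [[0.0, 0.05, 0.025, -2, 1.4, 0.4, 1], [0.02, 0.1, 0.05, -5, 1.4, 0.4, 1], [0.05, 0.15, 0.075, -8, 1.4, 0.4, 1], [0.08, 0.2, 0.1, -11, 1.4, 0.4, 1], [0.11, 0.218, 0.111, -11, 1.4, 0.4, 1], [0.121, 0.218, 0.111, -11, 1.4, 0.4, 1], [0.121, 0.218, 0.111, -11, 1.4, 0.4, 1]]

```text
t: 10.82
position: [470.7, -389.0, 129.0]
orientation: [[-0.001, 0.086, -0.996], [0.002, -0.996, -0.086], [-1.0, -0.002, 0.001]]
wrist_force: [0.6, 0.4, -9.1]
gripper_width: 55.0
```

```bash
python3 - <<'E'
from h import *
st(); rel([470,-390,49],5.0)
f=grab("wrist"); cv2.imwrite("pics/w3.png",f["color"][:,:,::-1])
f=grab("top"); cv2.imwrite("pics/t3.png",cv2.resize(f["color"][150:310,350:550,::-1],None,fx=4,fy=4))
E
```

```text
t 10.82 pos [ 470.7 -389.   129. ] axis 4.92 tiltx [-0.001   0.0018 -1.    ] F [ 0.63  0.38 -9.11] M [ 0.108 -0.224 -0.045] w 55.0 q [ 0.24  0.68  0.55  1.99 -0.58  0.64 -0.31]
shift m [0.08   0.0011 0.0008] rot deg [-0.08  0.05  0.11]
```

View pics/w3.png

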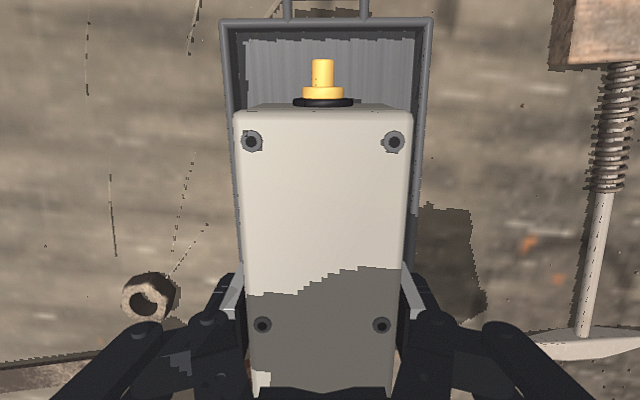

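View pics/t3.png

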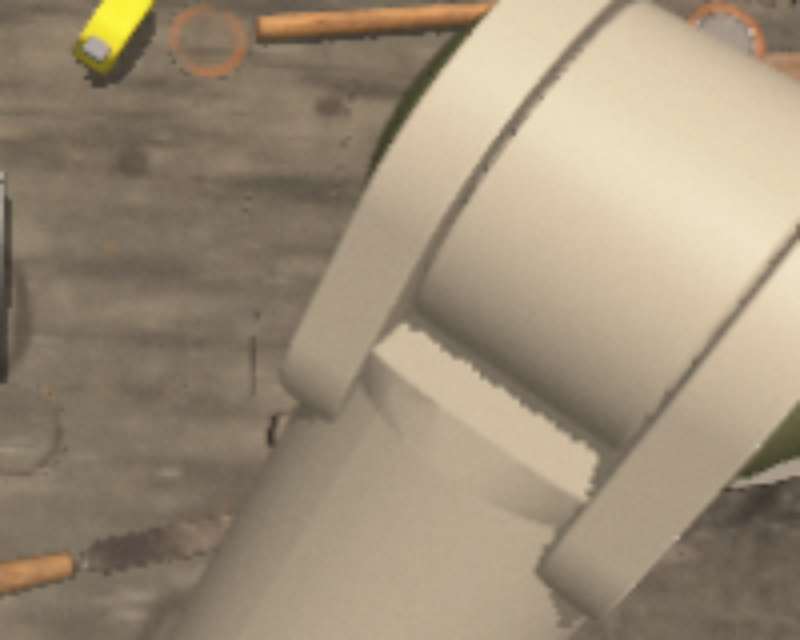

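The choke is centred over the tray in the wrist view. I'll lower it.

Call:
play_rows:
  motion:
    - [[0.03, 0.001, 0.001, 0, 0, 0, 1], [0.06, 0.001, 0.001, 0, 0, 0, 1], [0.072, 0.001, 0.001, 0, 0, 0, 1], [0.077, 0.001, 0.001, 0, 0, 0, 1], [0.08, 0.001, 0.001, 0, 0, 0, 1], [0.082, 0.001, 0.001, 0, 0, 0, 1], [0.082, 0.001, 0.001, 0, 0, 0, 1]]

```text
t: 11.8
position: [469.9, -390.9, 48.0]
orientation: [[0.0, 0.086, -0.996], [-0.0, -0.996, -0.086], [-1.0, 0.0, -0.0]]
wrist_force: [1.0, -0.4, -8.0]
gripper_width: 54.8
```

```bash
python3 - <<'E'
from h import *
st()
E
```

```text
t 11.8 pos [ 469.9 -390.9   48. ] axis 4.92 tiltx [ 4.e-04 -2.e-04 -1.e+00] F [ 0.99 -0.36 -8.01] M [-0.008 -0.253  0.031] w 54.8 q [ 0.32  0.78  0.43  2.02 -0.68  0.49 -0.22]
```

Call:
play_rows:
  motion:
    - [[0.0015, 0, 0, 0, 0, 0, 1], [0.003, 0, 0, 0, 0, 0, 1], [0.003, 0, 0, 0, 0, 0, 1], [0.003, 0, 0, 0, 0, 0, -0.65], [0.003, 0, 0, 0, 0, 0, -0.65], [0.002, 0, 0, 0, 0, 0, -0.65], [-0.02, 0, 0, 0, 0, 0, -0.65], [-0.07, 0, 0, 0, 0, 0, -1], [-0.13, 0, 0, 0, 0, 0, -1], [-0.18, 0, 0, 0, 0, 0, -1], [-0.18, 0, 0, 0, 0, 0, -1]]

```text
t: 13.18
position: [470.7, -392.2, 231.1]
orientation: [[0.005, 0.086, -0.996], [-0.003, -0.996, -0.086], [-1.0, 0.004, -0.004]]
wrist_force: [0.7, -0.1, 0.6]
gripper_width: 85.6
```

```bash
python3 - <<'E'
from h import *
st()
rel([490.5,7.3,230],1.2)
f=grab("wrist"); cv2.imwrite("pics/w4.png",f["color"][:,:,::-1])
W=world(f); z=W[...,2]
m=((z>62)&(z<72)).astype(np.uint8); m=cv2.morphologyEx(m,cv2.MORPH_OPEN,np.ones((9,9)))
n,l,s,c=cv2.connectedComponentsWithStats(m)
for k in range(1,n):
    if s[k,4]>800:
        p=W[l==k][:,:2]; print(s[k],c[k],cv2.minAreaRect(p.astype(np.float32)),np.median(z[l==k]))
E
```

```text
t 13.18 pos [ 470.7 -392.2  231.1] axis 4.91 tiltx [ 0.0047 -0.0032 -1.    ] F [ 0.7  -0.08  0.6 ] M [ 0.002 -0.029  0.016] w 85.6 q [ 0.16  0.56  0.68  1.91 -0.47  0.83 -0.4 ]
shift m [-0.     -0.3963 -0.0539] rot deg [ 3.71 -0.26 -0.2 ]
[  285    95    70   170 10995] [319.23738063 177.12296498] ((469.14501953125, -391.13232421875), (148.7346954345703, 56.03929138183594), 4.7390875816345215) 67.3708392900611
```

View pics/w4.png

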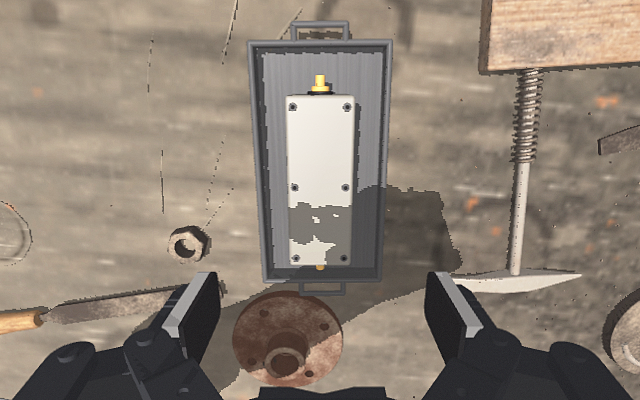

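C stands level in the tray, with its top at 67.4 mm. Choke A, the one nearest the comb, is next.

```bash
python3 - <<'E'
from h import *
rel([499.5,178,230],-13.2)
E
```

```text
shift m [-0.0016 -0.5644 -0.0782] rot deg [18.14 -0.14 -0.05]
```

Call:
play_rows:
  motion:
    - [[0, -0.56, -0.08, 18, 0, 0, -1], [0, -0.56, -0.08, 18, 0, 0, -1], [0, -0.56, -0.08, 18, 0, 0, -1], [0, -0.56, -0.08, 18, 0, 0, -1], [0, -0.56, -0.08, 18, 0, 0, -1], [0, -0.56, -0.08, 18, 0, 0, -1], [0, -0.56, -0.08, 18, 0, 0, -1], [0, -0.56, -0.08, 18, 0, 0, -1], [0, -0.56, -0.08, 18, 0, 0, -1], [0, -0.56, -0.08, 18, 0, 0, -1], [0, -0.564, -0.078, 18, 0, 0, -1], [0, -0.564, -0.078, 18, 0, 0, -1]]

```text
t: 14.72
position: [498.5, 176.6, 227.4]
orientation: [[-0.001, -0.228, -0.974], [-0.0, -0.974, 0.228], [-1.0, 0.0, 0.001]]
wrist_force: [-0.2, -0.3, 1.0]
gripper_width: 85.5
```

```bash
python3 - <<'E'
from h import *
st()
f=grab("wrist"); cv2.imwrite("pics/w5.png",f["color"][:,:,::-1])
W=world(f); z=W[...,2]
m=((z>60)&(z<70)).astype(np.uint8); m=cv2.morphologyEx(m,cv2.MORPH_OPEN,np.ones((9,9)))
n,l,s,c=cv2.connectedComponentsWithStats(m)
for k in range(1,n):
    if s[k,4]>800:
        p=W[l==k][:,:2]; r=cv2.minAreaRect(p.astype(np.float32)); print(s[k],c[k],r,np.median(z[l==k]))
E
```

```text
t 14.72 pos [498.5 176.6 227.4] axis -13.2 tiltx [-1.3e-03 -2.0e-04 -1.0e+00] F [-0.22 -0.33  1.05] M [-0.054 -0.072  0.01 ] w 85.5 q [-1.05  0.53  0.91  2.1  -0.6   0.79 -1.58]
[  481    47    80   188 12121] [523.25806452 138.83854467] ((489.75347900390625, 7.776435852050781), (150.00173950195312, 56.76599884033203), 0.42639511823654175) 65.3976124817274
[  284    92    70   172 11164] [318.61116087 175.13525618] ((498.9617919921875, 178.65267944335938), (56.11205291748047, 148.86965942382812), 76.83026885986328) 65.37705849348474
```

View pics/w5.png

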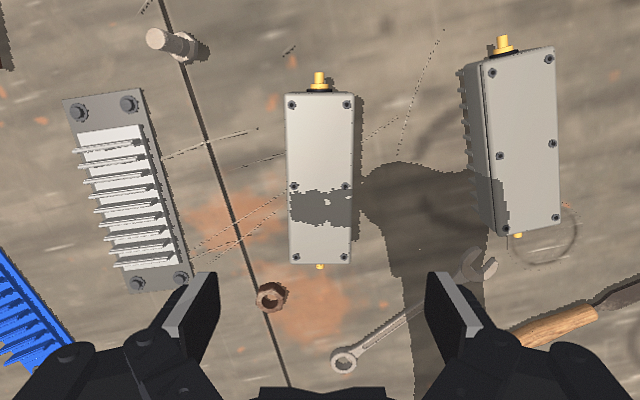

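```bash
python3 - <<'E'
from h import *
rel([499,178.6,43],-13.2)
E
```

```text
shift m [ 1.846e-01 -2.200e-03  1.000e-04] rot deg [-0.01  0.06 -0.01]
```

Call:
play_rows:
  motion:
    - [[0.06, -0.002, 0, 0, 0, 0, -1], [0.12, -0.002, 0, 0, 0, 0, -1], [0.16, -0.002, 0, 0, 0, 0, -1], [0.184, -0.002, 0, 0, 0, 0, -1], [0.184, -0.002, 0, 0, 0, 0, -1], [0.184, -0.002, 0, 0, 0, 0, 1], [0.184, -0.002, 0, 0, 0, 0, 1], [0.184, -0.002, 0, 0, 0, 0, 1], [0.184, -0.002, 0, 0, 0, 0, 1], [0.184, -0.002, 0, 0, 0, 0, 1], [0.184, -0.002, 0, 0, 0, 0, 1]]

```text
t: 16.15
position: [499.9, 179.6, 45.2]
orientation: [[0.002, -0.227, -0.974], [0.001, -0.974, 0.227], [-1.0, -0.001, -0.002]]
wrist_force: [0.2, -2.9, 5.1]
gripper_width: 55.3
```

```bash
python3 - <<'E'
from h import *
st()
E
```

```text
t 16.15 pos [499.9 179.6  45.2] axis -13.11 tiltx [ 1.8e-03  6.0e-04 -1.0e+00] F [ 0.17 -2.91  5.09] M [-0.669  0.219 -0.066] w 55.3 q [-0.78  0.76  0.5   2.21 -0.97  0.41 -1.27]
```

Call:
play_rows:
  motion:
    - [[-0.01, 0, 0, 0, 0, 0, 1], [-0.04, 0, 0, 0, 0, 0, 1], [-0.09, 0, -0.02, 0, 0, 0, 1], [-0.14, 0, -0.06, 0, 0, 0, 1], [-0.18, 0, -0.1, 0, 0, 0, 1], [-0.19, 0, -0.12, 0, 0, 0, 1], [-0.19, 0, -0.12, 0, 10, 0, 1], [-0.19, 0, -0.12, 0, 20, 0, 1], [-0.19, 0, -0.12, 0, 30, 0, 1], [-0.19, 0, -0.12, 0, 30, 0, 1], [-0.19, 0, -0.12, 0, 30, 0, 1], [-0.19, 0, -0.12, 0, 30, 0, 1], [-0.19, 0, -0.12, 0, 20, 0, 1], [-0.19, 0, -0.12, 0, 10, 0, 1], [-0.19, 0, -0.12, 0, 0, 0, 1], [-0.19, 0, -0.12, 0, 0, 0, 1], [-0.19, 0, -0.12, 0, 0, 0, 1]]

```text
t: 18.27
position: [616.5, 151.9, 233.2]
orientation: [[0.002, -0.227, -0.974], [-0.001, -0.974, 0.227], [-1.0, 0.0, -0.002]]
wrist_force: [0.2, 0.3, -5.2]
gripper_width: 54.5
```

```bash
python3 - <<'E'
from h import *
avg(5);st()
E
```

```text
tool M mean [ 0.018 -0.025  0.006] std [0.027 0.026 0.029] My [-0.065 -0.04  -0.01   0.013 -0.024]
t 18.52 pos [615.6 153.5 233.7] axis -13.02 tiltx [-0.e+00  8.e-04 -1.e+00] F [-0.96 -0.6  -4.07] M [0.031 0.017 0.018] w 55.2 q [-0.88  0.65  0.89  1.86 -0.63  0.93 -1.49]
```

Call:
play_rows:
  motion:
    - [[0, 0, 0, 0, -10, 0, 1], [0, 0, 0, 0, -20, 0, 1], [0, 0, 0, 0, -30, 0, 1], [0, 0, 0, 0, -30, 0, 1], [0, 0, 0, 0, -30, 0, 1], [0, 0, 0, 0, -30, 0, 1], [0, 0, 0, 0, -30, 0, 1], [0, 0, 0, 0, -20, 0, 1], [0, 0, 0, 0, -10, 0, 1], [0, 0, 0, 0, 0, 0, 1], [0, 0, 0, 0, 0, 0, 1], [0, 0, 0, 0, 0, 0, 1]]

```text
t: 20.02
position: [616.3, 153.6, 234.2]
orientation: [[-0.003, -0.225, -0.974], [0.002, -0.974, 0.225], [-1.0, -0.001, 0.003]]
wrist_force: [1.3, 0.1, -4.0]
gripper_width: 55.3
```

```bash
python3 - <<'E'
from h import *
avg(5);st();rel([480,371,320],-5)
E
```

```text
tool M mean [ 0.021 -0.042  0.013] std [0.018 0.018 0.017] My [-0.009 -0.062 -0.045 -0.04  -0.053]
t 20.27 pos [617.  152.  233.3] axis -13.14 tiltx [-1.4e-03 -1.0e-04 -1.0e+00] F [-0.27 -0.13 -5.45] M [ 0.001  0.055 -0.033] w 55.2 q [-0.87  0.65  0.89  1.86 -0.63  0.93 -1.5 ]
shift m [-0.0865 -0.1821  0.1833] rot deg [-8.14  0.08 -0.02]
```

A is sound: its level moment was -0.025 and then -0.042 N m, so nothing shifted. Now I'll locate the comb precisely.

```bash
python3 - <<'E'
from h import *
rel([505,195,255],-5)
im=cv2.imread("pics/w5.png")[75:305,40:220]; cv2.imwrite("pics/w5c.png",cv2.resize(im,None,fx=2.6,fy=2.6,interpolation=cv2.INTER_CUBIC))
E
```

```text
shift m [-0.0215 -0.0164  0.1189] rot deg [-8.14  0.08 -0.02]
```

View pics/w5c.png

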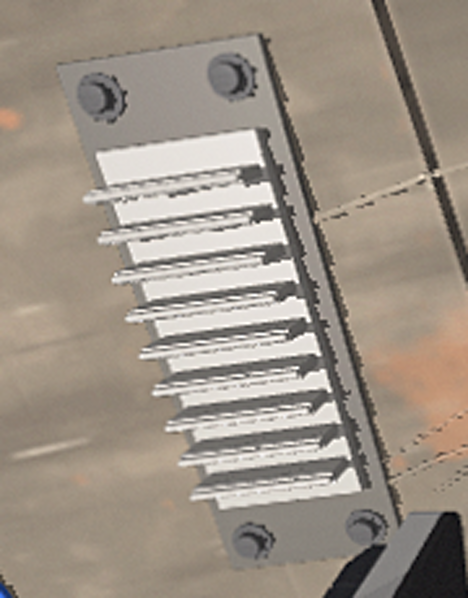

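Call:
play_rows:
  motion:
    - [[0, -0.03, 0.03, -4, 0, 0, 1], [-0.015, -0.045, 0.07, -8, 0, 0, 1], [-0.022, -0.06, 0.11, -8, 0, 0, 1], [-0.022, -0.066, 0.118, -8, 0, 0, 1], [-0.022, -0.066, 0.118, -8, 0, 0, 1], [-0.022, -0.066, 0.118, -8, 0, 0, 1]]

```text
t: 21.02
position: [517.5, 242.7, 255.7]
orientation: [[0.0, -0.09, -0.996], [-0.0, -0.996, 0.09], [-1.0, 0.0, -0.0]]
wrist_force: [0.1, -0.3, -5.0]
gripper_width: 55.3
```

```bash
python3 - <<'E'
from h import *
import pickle
st()
f=grab("wrist"); cv2.imwrite("pics/w6.png",f["color"][:,:,::-1]); pickle.dump(f,open("pics/w6.pkl","wb"))
E
```

```text
t 21.02 pos [517.5 242.7 255.7] axis -5.17 tiltx [ 3.e-04 -3.e-04 -1.e+00] F [ 0.06 -0.26 -5.02] M [-0.085  0.043 -0.077] w 55.3 q [-1.14  0.55  0.92  1.98 -0.56  0.89 -1.58]
```

View pics/w6.png

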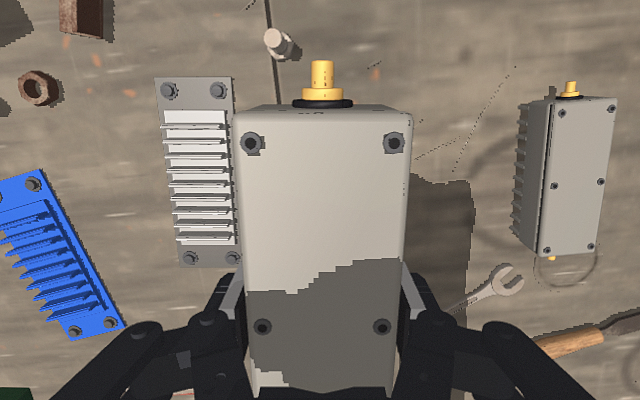

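```bash
python3 - <<'E'
from h import *
import pickle
f=pickle.load(open("pics/w6.pkl","rb"))
W=world(f); z=W[...,2]
win=np.zeros(z.shape,bool); win[70:280,145:245]=1
m=win&(z>21)&(z<34)
p=W[m]; print(m.sum(),np.percentile(z[m],[50,90]))
r=cv2.minAreaRect(p[:,:2].astype(np.float32)); print("fins rect",r)
pl=win&(z>7)&(z<13); pp=cv2.minAreaRect(W[pl][:,:2].astype(np.float32)); print("plate",pl.sum(),pp)
# fin positions along axis
for ang in (-4,-4.5,-5,-5.5,-6):
    a=np.radians(ang); t=p[:,:2]@np.array([np.cos(a),np.sin(a)])
    ph=np.exp(2j*np.pi*t/15); print(ang,abs(ph.mean()),"fin phase centre mod15",np.angle(ph.mean())/(2*np.pi)*15%15,"t range",np.percentile(t,[.5,99.5]), "mid of range",(t.min()+t.max())/2)
c=f["color"][65:285,140:250,::-1]; cv2.imwrite("pics/w6c.png",cv2.resize(c,None,fx=2.7,fy=2.7,interpolation=cv2.INTER_CUBIC))
vis=np.zeros(z.shape,np.uint8); vis[m]=255; vis[pl]=100
cv2.imwrite("pics/w6m.png",cv2.resize(vis[65:285,140:250],None,fx=2.7,fy=2.7,interpolation=cv2.INTER_NEAREST))
E
```

```text
2879 [26.64701457 28.66313431]
fins rect ((510.1826477050781, 373.4223327636719), (58.5568733215332, 124.5573959350586), 84.56868743896484)
plate 4581 ((511.0372619628906, 372.48626708984375), (65.74808502197266, 200.462890625), 85.32605743408203)
-4 0.8315211104812518 fin phase centre mod15 3.431650437835109 t range [421.20797005 545.31276661] mid of range 482.7978321122073
-4.5 0.8400331731922668 fin phase centre mod15 14.85705537748122 t range [417.62804375 541.62196782] mid of range 479.23416349464117
-5 0.8452508962711707 fin phase centre mod15 11.24608879043239 t range [414.07506577 537.88598525] mid of range 475.6418087254242
-5.5 0.8471398029324146 fin phase centre mod15 7.59902648344268 t range [410.49207933 534.19503838] mid of range 472.0686435194003
-6 0.8456866467802376 fin phase centre mod15 3.91614915986341 t range [406.73295875 530.6040956 ] mid of range 468.43837421434364
```

View pics/w6c.png

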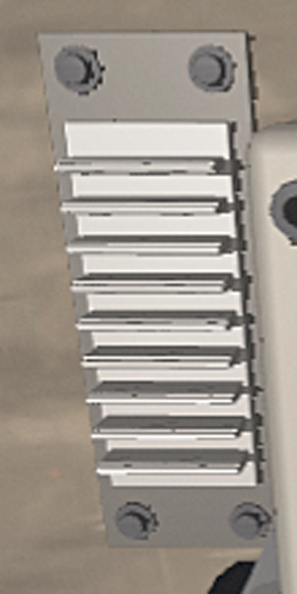

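View pics/w6m.png

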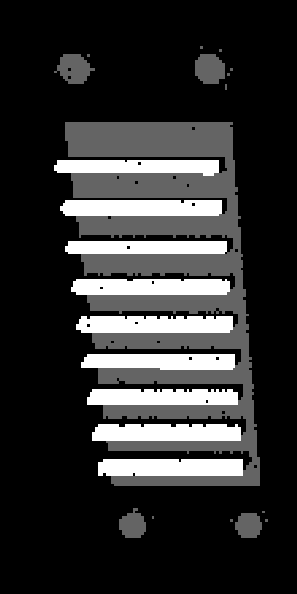

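```bash
python3 - <<'E'
from h import *
import pickle
f=pickle.load(open("pics/w6.pkl","rb"))
W=world(f); s=f["_s"]; R=np.array(s["orientation"])
T=(W-np.array(s["position"]))@R   # tool coords
win=np.zeros(T.shape[:2],bool); win[95:395,225:420]=1
m=win&(T[...,0]>-30)&(T[...,0]<-14)
q=T[m]; print(m.sum(),"top at tool x",np.percentile(q[:,0],[5,50,95]))
A=np.c_[q[:,1:],np.ones(len(q))]; print("plane",np.linalg.lstsq(A,q[:,0],rcond=None)[0])
print("z(tool) min (far end = -75)",np.percentile(q[:,2],[0.1,.5,1,50]),"y range",np.percentile(q[:,1],[.5,99.5]))
# far edge by y bins
for y in range(-24,25,8):
    k=abs(q[:,1]-y)<4; print(y,np.round(q[k][:,2].min(),2))
rel([510.3,373.4,110],-5.4)
E
```

```text
46952 top at tool x [-21.53476043 -20.11194056 -18.89121832]
plane [-5.35325670e-04 -7.88384336e-03 -2.04552482e+01]
z(tool) min (far end = -75) [-73.51950794 -73.25310271 -72.95783194 -29.69182284] y range [-29.95457477  31.10901619]
-24 -73.6
-16 -73.62
-8 -73.59
0 -73.58
8 -73.57
16 -73.54
24 -73.59
shift m [ 0.1457 -0.1297  0.0189] rot deg [ 0.21 -0.01 -0.02]
```

Call:
play_rows:
  motion:
    - [[0.0, -0.04, 0.005, 0, 0, 0, 1], [0.03, -0.09, 0.012, 0.2, 0, 0, 1], [0.08, -0.125, 0.018, 0.2, 0, 0, 1], [0.13, -0.13, 0.018, 0.2, 0, 0, 1], [0.15, -0.13, 0.018, 0.2, 0, 0, 1], [0.161, -0.13, 0.018, 0.2, 0, 0, 1], [0.161, -0.13, 0.018, 0.2, 0, 0, 1], [0.161, -0.13, 0.018, 0.2, 0, 0, 1]]

```text
t: 22.08
position: [510.9, 374.8, 96.5]
orientation: [[0.001, -0.093, -0.996], [0.002, -0.996, 0.093], [-1.0, -0.002, -0.001]]
wrist_force: [-0.2, 0.2, -5.1]
gripper_width: 55.2
```

```bash
python3 - <<'E'
from h import *
P=[]
for i in range(4):
    f=grab("wrist"); P.append(env.sense()["position"])
print(np.round(P,1),np.mean(P,0)); st(); rel([511.1,373.3,75],-5.4)
cv2.imwrite("pics/w7.png",f["color"][:,:,::-1])
f=grab("scene"); cv2.imwrite("pics/s7.png",cv2.resize(f["color"][200:340,200:380,::-1],None,fx=4,fy=4,interpolation=cv2.INTER_CUBIC))
E
```

```text
[[510.7 375.   96.4]
 [510.5 375.1  96.2]
 [510.3 375.2  96. ]
 [510.1 375.2  95.7]] [510.37068144 375.09670004  96.06078184]
t 22.27 pos [510.1 375.2  95.7] axis -5.27 tiltx [ 4.0e-04  1.6e-03 -1.0e+00] F [ 0.54  0.06 -4.58] M [-0.013 -0.004 -0.008] w 55.2 q [-1.16  0.8   0.71  1.96 -0.82  0.7  -1.6 ]
shift m [ 0.0207  0.0018 -0.0012] rot deg [ 0.13 -0.01  0.09]
```

View pics/w7.png

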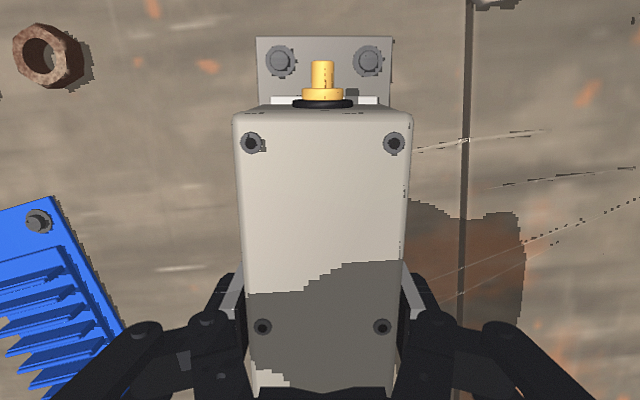

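View pics/s7.png

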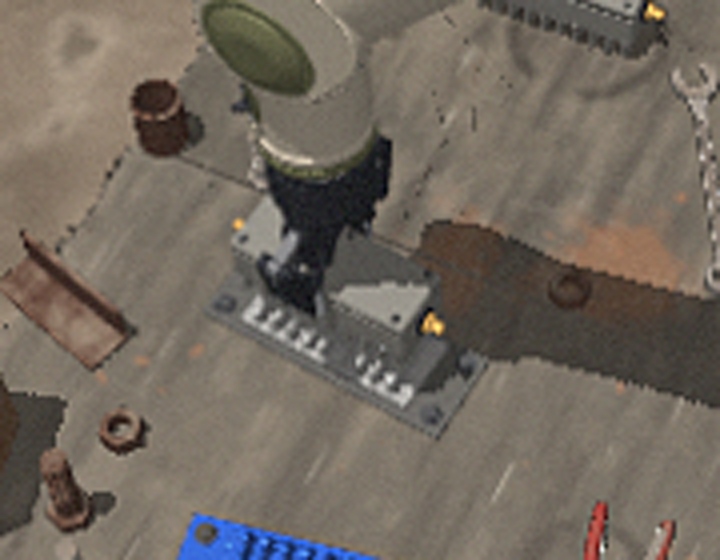

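Call:
play_rows:
  motion:
    - [[0.01, 0.0015, -0.001, 0.1, 0, 0, 1], [0.018, 0.0015, -0.001, 0.1, 0, 0, 1], [0.018, 0.0015, -0.001, 0.1, 0, 0, 1], [0.018, 0.0015, -0.001, 0.1, 0, 0, 1]]

```text
t: 22.82
position: [510.8, 373.1, 76.6]
orientation: [[-0.001, -0.094, -0.996], [0.0, -0.996, 0.094], [-1.0, -0.0, 0.001]]
wrist_force: [0.3, -0.8, -4.2]
gripper_width: 55.3
```

```bash
python3 - <<'E'
from h import *
P=[]
for i in range(4):
    grab("wrist"); P.append(env.sense()["position"])
print(np.round(P,1),np.mean(P,0)); st(); rel([511.1,373.3,55],-5.4)
E
```

```text
[[510.8 373.3  76.8]
 [510.8 373.3  76.9]
 [510.8 373.3  77. ]
 [510.8 373.3  77. ]] [510.81343942 373.30013852  76.93027918]
t 23.02 pos [510.8 373.3  77. ] axis -5.38 tiltx [-3.e-04  6.e-04 -1.e+00] F [-0.89  0.96 -4.43] M [0.02  0.066 0.032] w 55.0 q [-1.14  0.82  0.68  1.97 -0.84  0.67 -1.57]
shift m [ 0.022   0.     -0.0003] rot deg [0.02 0.02 0.03]
```

Aligned to within 0.4 mm, so I'll insert it slowly.

Call:
play_rows:
  motion:
    - [[0.003, 0, 0, 0, 0, 0, 1], [0.006, 0, 0, 0, 0, 0, 1], [0.009, 0, 0, 0, 0, 0, 1], [0.012, 0, 0, 0, 0, 0, 1], [0.012, 0, 0, 0, 0, 0, 1]]

```text
t: 23.65
position: [510.6, 373.2, 64.5]
orientation: [[-0.001, -0.094, -0.996], [0.0, -0.996, 0.094], [-1.0, -0.0, 0.001]]
wrist_force: [-0.3, -0.5, -4.3]
gripper_width: 55.3
```

```bash
python3 - <<'E'
from h import *
st(); rel([511.1,373.3,55],-5.4)
E
```

```text
t 23.65 pos [510.6 373.2  64.5] axis -5.38 tiltx [-9.e-04  2.e-04 -1.e+00] F [-0.28 -0.53 -4.31] M [-0.008  0.032  0.058] w 55.3 q [-1.13  0.83  0.66  1.97 -0.86  0.65 -1.56]
shift m [ 0.0095 -0.0002 -0.0005] rot deg [0.02 0.05 0.01]
```

The fins have interleaved with no contact force. I'll take it the rest of the way down.

Call:
play_rows:
  motion:
    - [[0.003, 0, 0, 0, 0, 0, 1], [0.006, 0, 0, 0, 0, 0, 1], [0.008, 0, 0, 0, 0, 0, 1], [0.0095, 0, 0, 0, 0, 0, 1], [0.011, 0, 0, 0, 0, 0, 1], [0.011, 0, 0, 0, 0, 0, 1]]

```text
t: 24.4
position: [510.5, 373.2, 55.2]
orientation: [[-0.001, -0.094, -0.996], [0.002, -0.996, 0.094], [-1.0, -0.002, 0.001]]
wrist_force: [-5.6, -1.8, 12.9]
gripper_width: 55.6
```

```bash
python3 - <<'E'
from h import *
st()
E
```

```text
t 24.4 pos [510.5 373.2  55.2] axis -5.38 tiltx [-8.0e-04  1.7e-03 -1.0e+00] F [-5.61 -1.79 12.92] M [-0.582  0.966  0.037] w 55.6 q [-1.12  0.84  0.65  1.97 -0.88  0.63 -1.55]
```

Call:
play_rows:
  motion:
    - [[-0.001, 0, 0, 0, 0, 0, 1], [-0.001, 0, 0, 0, 0, 0, -0.8], [-0.001, 0, 0, 0, 0, 0, -0.8], [-0.001, 0, 0, 0, 0, 0, -1], [-0.03, 0, 0, 0, 0, 0, -1], [-0.08, 0, 0, 0, 0, 0, -1], [-0.14, 0, 0, 0, 0, 0, -1], [-0.18, 0, 0, 0, 0, 0, -1], [-0.18, 0, 0, 0, 0, 0, -1]]

```text
t: 25.52
position: [512.2, 373.7, 236.9]
orientation: [[0.004, -0.094, -0.996], [0.004, -0.996, 0.094], [-1.0, -0.004, -0.003]]
wrist_force: [0.3, 0.6, -1.0]
gripper_width: 85.2
```

```bash
python3 - <<'E'
from h import *
st()
f=grab("wrist"); cv2.imwrite("pics/w8.png",f["color"][:,:,::-1])
W=world(f); z=W[...,2]
win=(z>68)&(z<90)
m=win.astype(np.uint8); m=cv2.morphologyEx(m,cv2.MORPH_OPEN,np.ones((9,9)))
n,l,s,c=cv2.connectedComponentsWithStats(m)
for k in range(1,n):
    if s[k,4]>3000:
        q=W[l==k]; p=q[:,:2]; r=cv2.minAreaRect(p.astype(np.float32)); print(s[k],c[k],r,np.median(q[:,2]))
        A=np.c_[q[:,:2]-p.mean(0),np.ones(len(q))]; print("plane",np.linalg.lstsq(A,q[:,2],rcond=None)[0])
E
```

```text
t 25.52 pos [512.2 373.7 236.9] axis -5.38 tiltx [ 0.0036  0.0039 -1.    ] F [ 0.31  0.61 -1.01] M [ 0.038  0.017 -0.006] w 85.2 q [-1.27  0.65  0.9   1.86 -0.63  0.93 -1.74]
[  288    96    71   172 11276] [323.12938985 179.38222774] ((509.27532958984375, 373.2042541503906), (56.17496109008789, 149.83323669433594), 84.55756378173828) 75.3569667334759
plane [-7.77790560e-04  6.96447503e-04  7.53302497e+01]
```

View pics/w8.png

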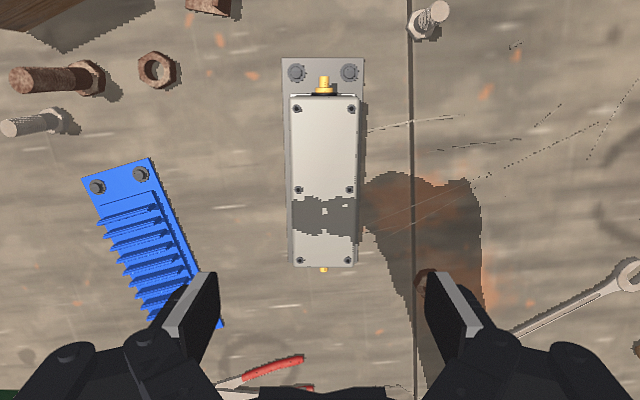

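```bash
python3 - <<'E'
from h import *
f=grab("top"); cv2.imwrite("pics/t9.png",f["color"][:,:,::-1])
W=world(f); z=W[...,2]
for n,(u,v,lo,hi) in dict(B=(342,217,60,70),C=(467,231,60,75)).items():
    m=cv2.morphologyEx(((z>lo)&(z<hi)).astype(np.uint8),cv2.MORPH_OPEN,np.ones((5,5)))
    k,l,s,c=cv2.connectedComponentsWithStats(m); mm=l==l[v,u]; print(n,mm.sum(),cv2.minAreaRect(W[mm][:,:2].astype(np.float32)),np.median(z[mm]))
E
```

```text
B 839 ((490.7976379394531, 7.586112976074219), (148.8525390625, 55.1605110168457), 1.8734344244003296) 65.15541993476349
C 911 ((469.27685546875, -390.3650817871094), (151.1646728515625, 58.334861755371094), 5.640255928039551) 66.77230668676323
```

View pics/t9.png

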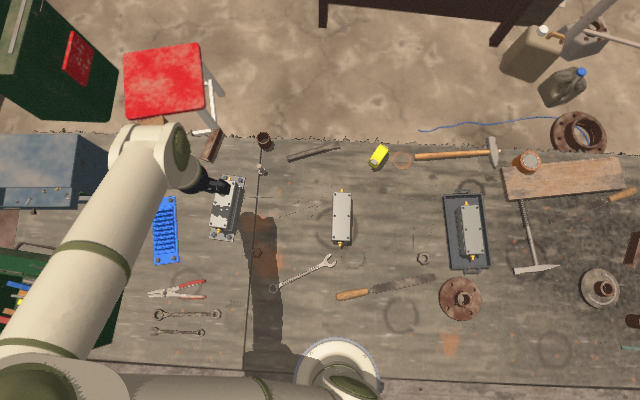

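The chokes are where they should be: C in the tray at (470,230), B on the bench at (342,217) and A on the comb at (227,208). The tools and hardware lie where they were.

```bash
python3 - <<'E'
from h import *
print(env.job_done()); st()
E
```

```text
the job is handed in; nothing more can be done
None
the job is handed in; nothing more can be done
```

The job is handed in, at about 25.6 s of the 72 s allowed. I name the chokes A, B and C by their place on the bench, from left to right in the top view.

- **Loose choke (C):** its level moment went 0.29 → 0.08 → 0.26 N m as I tilted it one way and the other, so its core shifts. It stands upright on the tray floor, within about 2 mm of the tray's centre, with its top at about 67 mm.
- **Choke on the comb (A):** tilted the same way, its moment stayed at -0.03 to -0.04 N m, so it is sound. It went down with no contact force until it touched bottom. The last wrist view puts it about 1 mm off the comb's centre and within 0.1° of parallel, with its top at 75.4 mm, so it is fully down.
- **Spare (B):** I did not pick it up; I take it as sound because C is the loose one. It still stands where it was on the bench.

In the last top view the bystanders looked unmoved (by eye, not measured). No check failed. The two cameras differed by about 1 mm on C's position and 0.6 mm on its height.

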